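# Clip the valve key onto its snap hook

## Robot

A 6-joint arm with a two-finger parallel gripper is mounted at the origin on a cart in front of the work surface, level with it; the furniture and walls round the work are solid. World frame = base frame: x ahead of the robot, y to its left, z up, the work surface at z = 0. Lengths are in mm, angles in rad, forces in N, time in s.
With the tool pointing down it reaches from about 225 to 725 mm from the base axis. Payload 3.1 kg.
Tool frame: the origin (TCP) lies midway between the tips of the shut fingers; the grasp point (between the pads) lies 19 mm behind it; z points along the fingers, y is the direction in which the jaws open and shut (so a half turn about z gives the same grasp; the last joint's range is limited). The gripper opens to 85 mm and grips with 20 to 120 N. Pads are 22 mm wide; open, the fingers measure 114 mm over their backs; the gripper's body (76 mm by 85 mm) begins 54 mm behind the grasp point. The pads swing forward as they close: fully open they stand 13 mm farther back than shut.
Start: joints at [-0.128, 0.048, 0.099, 1.622, 0, 1.443], TCP at [524.993, -0.012, 231.312] pointing down, gripper open.
Joint ranges: [-2.91, 2.91], [-0.99, 1.94], [-1.21, 1.42], [-2.12, 2.29], [-1.49, 1.47], [-3.14, 3.14]. Speed limits (rad/s): [2.79, 2.79, 3.14, 3.14, 3.14, 3.14].

## Interface

Orientations are given as a unit quaternion [x, y, z, w].
In Python, from plant import manip gives the robot as it stands.
- The arm moves only by the tool play_rows, never from a script. Its argument "targets" is a list that holds one entry, the list of rows, each a list of 7 numbers: the shift along the tool's x, y, z scaled (see below), then the turn, a rotation vector about the tool's x, y, z scaled (see below), then the opening, from -1 (shut) to 1 (fully open). A call has 1 to 10 rows; each row is the pose to reach, as a shift and turn from the pose commanded when the call began, along the tool's axes at that moment, turning the shorter way round; what a row does not reach only later rows make up. The controller multiplies each number of a shift by 50 cm and each number of a turn by 180 degrees. A row lasts 1/8 s, in which the tool goes at most 62.5 mm and 10.7 degrees, less where a joint would pass 70% of its speed; a pose out of reach is approached as far as the arm can. A call with a number of a shift or a turn outside -1 to 1 is refused whole. A call with a gripper value outside its range is refused whole. The fingers move at their own pace and stop on an object; "squeeze" is the grip in N (left out, the last holds). Time passes only in rows, so rows that repeat a pose let the fingers close. It gives the time, the measured TCP pose, the force and the opening at its end, in the units of the state.
- manip.read_state(): the state, without advancing time (a new reading comes with each control period).
- manip.get_image(name): name is "scene" or "side" or "wrist"; returns (picture, depth): 480x640x3 uint8, red, green, blue; 480x640 float32, mm along the optical axis (not along the pixel's ray), 0 where there is no reading.
- manip.camera_params(name): a dict with "fx", "fy", "cx", "cy" (pixels), "dist" ([k1, k2, p1, p2, k3] as OpenCV has them; the pictures are not rectified), "cam_to_world" (4x4, takes a point from camera to world coordinates). Camera axes: x right, y down, z forward; pixel columns grow to the right and rows downward; lengths in mm; the calibration is good to about 2 mm. A picture is of the moment at which its call begins: read the wrist's pose just before it. camera_params takes no time and is no camera call; for the wrist camera it gives the pose at the moment of the call.
- manip.hand_in(): hands the job in, once; it reports no verdict.
The state is a dict: "time": time; "qpos": joint angles; "qvel": joint speeds; "effort": joint torques, N m; "eef_pos": TCP position; "tcp_rot": TCP orientation; "force": force on the tool from outside, world axes, zero at the start; "ft_torque": the same for the moment, N m; "grip_width": opening from 0.0 (shut) to 1.0 (fully open).
Only numpy, scipy, OpenCV 4.12 (cv2) and the standard library are available. Lean on these libraries where they do the work, as an engineer would, in place of code of your own. Each camera call takes 0.05 s, during which the arm holds its last target.

## Task

Put the valve key with the large ring back on the bench stand's snap hook: lower the ring over the hook's nose so that it presses the sprung gate inward and passes it, let the gate snap shut above it, and let go so that the key hangs from the hook. Leave the other key, the one with only a small eye, lying where it is.

Things in the scene. Friction and masses are not known exactly. Their poses are not given: they have to be found in the camera images.
- ring_key: Valve key with the large ring, 134 mm long, 70 g, lying flat. Origin: underside of the middle of its ribbed metal grip (60 long x 18 wide x 14 mm thick, held across the 18 mm). x points along the key to the ring, z up. Ring: 6 mm round steel bar, inner diameter 40 mm, level with the grip's mid plane (7 mm up), its centre 65 mm from the origin along x. A 10 mm square end sticks out behind.
- ring_far (a point): Point on the ring's bar farthest from the grip, on the bar's centre line: 88 mm from ring_key's origin along its x, 7 mm up. This is the part of the ring that presses the gate and ends inside the hook.
- eye_key: The other valve key, the same grip and steel, but at its x end only a small eye (20 mm outside, 8 mm hole), which does not fit the hook. Origin and axes as for ring_key. Leave it alone.
- hook_stand: Fixed bench stand, 245 mm high. Origin: centre of the underside of its base plate (110 x 85 x 10 mm), z up. Its -x side is the open side, towards the robot; post (16 mm thick) at x = 26 mm. The upturned hook, of 9 mm round steel in the plane y = 0: nose upright at x = -50 mm, half round saddle, spine upright at x = 8 mm. Gate hinge at x = 0, 232 mm high.
- nose_tip (a point): Top of the hook's upright, rounded nose: 50 mm from the stand's origin along -x, 208 mm high. Hold the key level, its x along the stand's x, and bring the ring straight down with its centre over this point (15 mm play all round): the ring then surrounds the nose, and its far bar goes down inside the mouth.
- saddle (a point): Lowest point of the saddle's upper face, inside the hook: 21 mm from the stand's origin along -x, 154.5 mm high. The ring's far bar ends here. The gate slips past the ring and snaps shut once that bar's centre is down to 172 mm high; let go at 160 to 168 mm and the key swings down and hangs.
- gate (a joint): Gate angle, rad: 0 shut against its stop (it cannot open outward), grows as it is pressed down and inward, at most 1.0. The gate (52 x 10 x 4 mm) is hinged on the spine and slopes 30 degrees down to the nose when shut. A spring shuts it: 0.02 N m when shut, 0.04 N m fully open, 1 to 2 N at the ring.

How it is judged (in metres and radians):
On the way:
1. the gate is pressed inward (by at least 0.1 rad) (value of joint gate above 0.1 rad), for 0.05 s.
At the end, for the whole second after the job is handed in: The gate is shut (under 0.1 rad); the far point of the ring is inside the hook's eye, between nose and spine (-47 to +6 mm along the stand's x, within 20 mm of the hook's plane), 145 to 200 mm high; the key hangs down from it (origin below 140 mm); it may still swing (value of joint gate below 0.1 rad and x of ring_far in the frame of hook_stand between -0.047 and 0.006 m and y of ring_far in the frame of hook_stand between -0.02 and 0.02 m and z of ring_far in the frame of hook_stand between 0.145 and 0.2 m and height (world z) of ring_key below 0.14 m); the robot touches nothing.
It fails at once if the key with the small eye is moved by more than 30 mm (distance of eye_key from where it was at the start of the episode above 0.03 m).
It also fails if it takes over 40 s, if anything falls off the work surface, if the arm or the gripper's body presses on something with over 40 N, if the wrist force passes 120 N, or if a joint passes its speed limit or range.

## Working session

There is one attempt and no reset: what is moved stays moved. The work goes in short steps, Python scripts to look and compute and a tool call to move; the robot and the scene stay as the last step left them, time stands still between calls to the robot, and variables do not carry over. Pictures are saved under pics/ and viewed, and the job is handed in when it is done.

Besides the shell and the picture viewer there is one more tool, called after "Emit:" as name(argument=value, ...) on one line, values as JSON. play_rows: Moves the arm, as the interface text tells. Its arguments: {"type":"object","properties":{"targets":{"type":"array","items":{"type":"array","items":{"type":"array","items":{"type":"number","minimum":-1,"maximum":1}}}},"squeeze":{"type":"number"}},"required":["targets"]}

```bash
ls; mkdir -p pics
cat > h.py <<'E'
import numpy as np, cv2
from plant import manip
def snap(n,tag):
    P=manip.camera_params(n); im,d=manip.get_image(n)
    cv2.imwrite(f'pics/{tag}.png',im[:,:,::-1]); np.savez(f'pics/{tag}.npz',im=im,d=d,**{k:np.array(v) for k,v in P.items()})
    return im,d,P
def load(tag): 
    z=np.load(f'pics/{tag}.npz'); return z['im'],z['d'],z
def rays(P,px):
    K=np.array([[P['fx'],0,P['cx']],[0,P['fy'],P['cy']],[0,0,1]],float)
    u=cv2.undistortPoints(np.array(px,float).reshape(-1,1,2),K,np.array(P['dist'],float)).reshape(-1,2)
    T=np.array(P['cam_to_world']); r=np.c_[u,np.ones(len(u))]@T[:3,:3].T
    return T[:3,3],r
def plane(P,px,z):
    o,r=rays(P,px); return o+r*((z-o[2])/r[:,2])[:,None]
def proj(P,X):
    K=np.array([[P['fx'],0,P['cx']],[0,P['fy'],P['cy']],[0,0,1]],float)
    T=np.linalg.inv(np.array(P['cam_to_world']));
    return cv2.projectPoints(np.array(X,float).reshape(-1,1,3),cv2.Rodrigues(T[:3,:3])[0],T[:3,3],K,np.array(P['dist'],float))[0].reshape(-1,2)
E
python3 - <<'E'
from h import *
s=manip.read_state(); print(s)
for n in ['scene','side','wrist']: 
    snap(n,n+'0'); print(n,np.round(manip.camera_params(n)['cam_to_world'],2).tolist())
E
```

```text
pics
{'time': 0.0, 'qpos': array([-1.27819325e-01,  4.87702538e-02,  9.76100209e-02,  1.62198743e+00,
       -1.93199419e-06,  1.44298229e+00]), 'qvel': array([ 0.00093125, -0.0009681 , -0.00057473,  0.00115798, -0.00022195,
        0.00089466]), 'effort': array([ 2.96208136e-04, -3.38780022e+01,  3.20016932e+01,  2.03766406e-02,
       -2.11149008e-04,  6.20949692e-06]), 'eef_pos': array([5.24400429e+02, 5.36868783e-02, 2.30113113e+02]), 'tcp_rot': array([ 0.70710816,  0.70710442, -0.00071934, -0.00092992]), 'force': array([-0.78289945,  0.96225294,  0.20356528]), 'ft_torque': array([ 0.06775057,  0.02597723, -0.00144913]), 'grip_width': 0.9968313180232706}
scene [[0.82, -0.23, 0.52, 96.17], [-0.57, -0.3, 0.76, -461.16], [-0.02, -0.93, -0.38, 475.35], [0.0, 0.0, 0.0, 1.0]]
side [[-0.99, -0.04, 0.1, 437.51], [-0.11, 0.36, -0.93, 987.87], [0.0, -0.93, -0.36, 478.42], [0.0, 0.0, 0.0, 1.0]]
wrist [[1.0, -0.0, -0.0, 524.49], [-0.0, -0.95, -0.31, 80.48], [-0.0, 0.31, -0.95, 371.48], [0.0, 0.0, 0.0, 1.0]]
```

View pics/scene0.png

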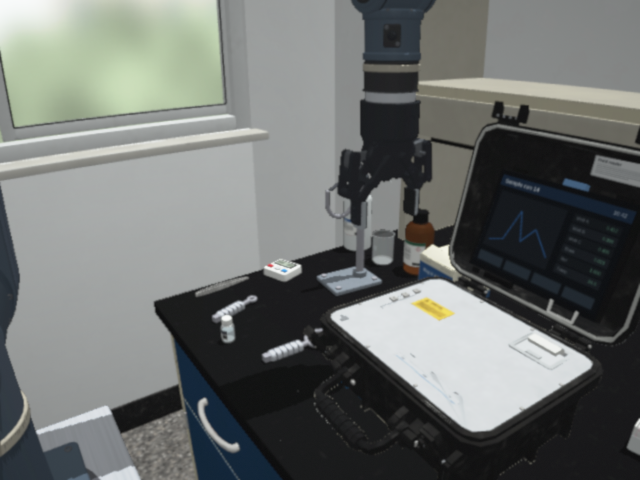

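View pics/side0.png

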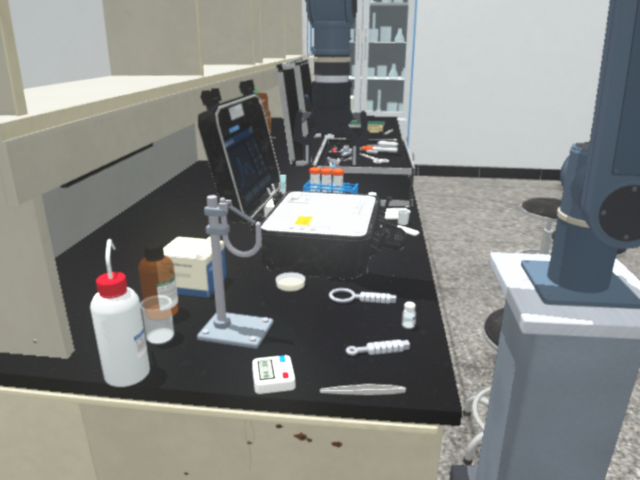

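View pics/wrist0.png

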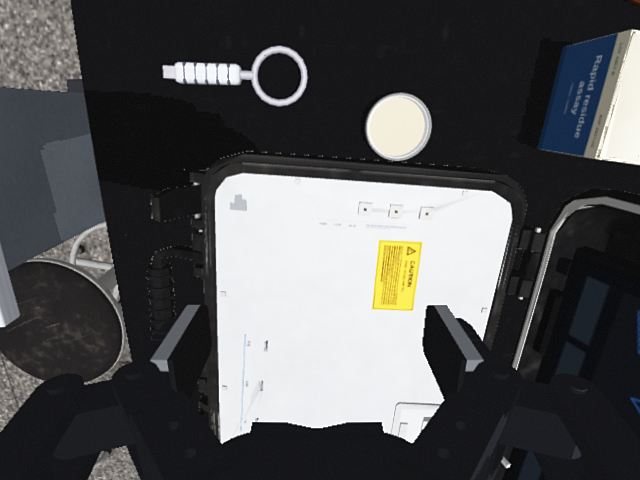

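The scene view shows the stand base at (350,280) and the grips at (235,308) and (285,350). In the side view the ring key is at (345–395,297), the eye key at (378,348), the hook nose at (259,225) and the stand base at (237,330). The wrist view shows the ring key with its ring centre at (279,76) and grip at about (207,73).

Run:
```python
from h import *
im,d,P=load('wrist0')
m=((im.min(2)>110)).astype(np.uint8); m[:, :150]=0; m[:,315:]=0; m[112:]=0; m[:40]=0
n,l,st,c=cv2.connectedComponentsWithStats(m); print(st[1:],c[1:])
k=1+np.argmax(st[1:,4]); ys,xs=np.where(l==k)
X=plane(P,np.c_[xs,ys],7); mn=X.mean(0); u=np.linalg.svd(X[:,:2]-mn[:2],full_matrices=False)[2][0]; u*=np.sign(u[0])
cs,_=cv2.findContours((l==k).astype(np.uint8),cv2.RETR_CCOMP,cv2.CHAIN_APPROX_NONE)
big=sorted(cs,key=cv2.contourArea)[-2]; B=plane(P,big[:,0],7); 
print('hole',cv2.contourArea(big)); (cx,cy),r=cv2.minEnclosingCircle(B[:,:2].astype(np.float32)); print('ring',cx,cy,r)
pr=(X[:,:2]-mn[:2])@u; print('extent',pr.min(),pr.max(),pr.max()-pr.min(),'yaw',np.degrees(np.arctan2(u[1],u[0])))
g=X[pr<pr.min()+68]; mg=g.mean(0)
print('grip yaw from ring-centre', np.degrees(np.arctan2(cy-mg[1],cx-mg[0])), mg)
a=np.arctan2(cy-mg[1],cx-mg[0]); print('origin',cx-65*np.cos(a),cy-65*np.sin(a))
# top surface per depth
dd=d[ys,xs]; ok=dd>0; o,r=rays(P,np.c_[xs,ys]); Z=(o+r*dd[:,None])[ok]; print('z',np.percentile(Z[:,2],[5,50,95]))
im,d,P=load('side0')
o,r=rays(P,[[237,330]]);print('side base',plane(P,[[237,330],[201,334],[221,313],[272,318],[251,345]],10))
for n in ['side0']:
    big=cv2.resize(im[170:360,180:300],None,fx=5,fy=3.15*5/3.15)[:,:,::-1]; cv2.imwrite('pics/sc.png',cv2.resize(im[180:350,190:290],(500,600*850//850//1),interpolation=cv2.INTER_CUBIC)[:,:,::-1])
```

```text
[[ 162   46  146   60 2623]] [[235.35264964  73.8719024 ]]
hole 1652.5
ring 489.2380065917969 113.46308135986328 20.72418212890625
extent -67.02474984133326 65.3686884025891 132.39343824392236 yaw -2.4580773624570256
grip yaw from ring-centre -2.8668220390048087 [418.4718964  117.00685574   7.        ]
origin 424.319354980809 116.71403091517493
z [ 6.48790038 10.3704201  13.47841329]
side base [[660.00312659 264.88378238  10.        ]
 [717.72898544 284.62725384  10.        ]
 [704.16127848 212.16224198  10.        ]
 [607.86152281 218.50885249  10.        ]
 [625.30146973 306.6493887   10.        ]]
```

View pics/sc.png

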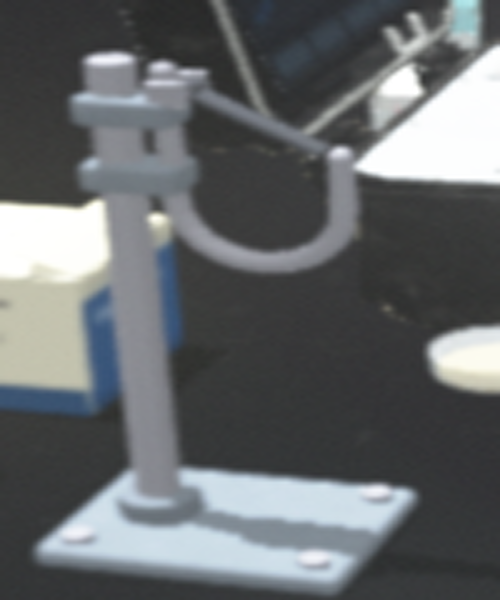

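Run:
```python
from h import *
im,d,P=load('wrist0')
def pt(P,d,px):
    px=np.array(px);o,r=rays(P,px); return o+r*np.array([np.median(d[y-1:y+2,x-1:x+2]) for x,y in px])[:,None]
print(np.round(pt(P,d,[[230,165],[230,180],[180,205],[215,155],[300,152],[398,125],[160,205]]),0))
im,d,P=load('side0')
c=plane(P,[[216,313],[273,320],[258,347],[197.6,337]],10); print(np.round(c,0),c.mean(0))
e=c[1]-c[0]+c[2]-c[3]; print('xdir(from + to -):',np.degrees(np.arctan2(-e[1],-e[0])), np.linalg.norm(e)/2)
e=c[3]-c[0]+c[2]-c[1]; print('ydir',np.degrees(np.arctan2(e[1],e[0])), np.linalg.norm(e)/2)
print('nose',plane(P,[[258,223]],208),plane(P,[[258,225]],204),pt(P,d,[[258,226]]))
# post axis via circle at top z=245
print('post top',plane(P,[[211,196.5]],245))
print('nose side',plane(P,[[340/5+190,180+155*170/600]],207))
```

```text
[[462.  46. 103.]
 [461.  35. 102.]
 [417.  13.  90.]
 [423.  42.  -1.]
 [507.  45.  -1.]
 [599.  71.  14.]
 [409.  17. 107.]]
[[713. 213.  10.]
 [605. 225.  10.]
 [613. 311.  10.]
 [720. 294.  10.]] [662.76423885 260.88794155  10.        ]
xdir(from + to -): -7.49188689916592 109.11260080453576
ydir 84.85419209742884 83.77535750781655
nose [[614.24385761 264.10276292 208.        ]] [[614.81014519 262.38525134 204.        ]] [[613.99385317 266.02538561 203.70231819]]
post top [[691.49876495 251.70738852 245.        ]]
nose side [[613.96360751 265.52464087 207.        ]]
```

Emit:
play_rows(targets=[[[0.0,0.0,-0.1,0,0,-0.06,0.2],[0.08,-0.05,-0.16,0,0,-0.12,0.2],[0.2,-0.12,-0.16,0,0,-0.18,0.2],[0.28,-0.12,-0.16,0,0,-0.24,0.2],[0.3,-0.12,-0.16,0,0,-0.3,0.2],[0.4,-0.1,-0.16,0,0,-0.36,0.2],[0.45,-0.1,-0.16,0,0,-0.42,0.2],[0.48,-0.1,-0.16,0,0,-0.48,0.2],[0.5,-0.1,-0.16,0,0,-0.5,0.2],[0.5,-0.1,-0.16,0,0,-0.5,0.2]]], squeeze=60)

```text
time: 1.4
eef_pos: [474.7, 250.5, 310.7]
tcp_rot: [-0.0, 1.0, -0.0, -0.001]
force: [-0.0, -0.5, 0.2]
grip_width: 0.597
```

Run:
```python
from h import *
snap('wrist','wrist1')
```

```text
(no output)
```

View pics/wrist1.png

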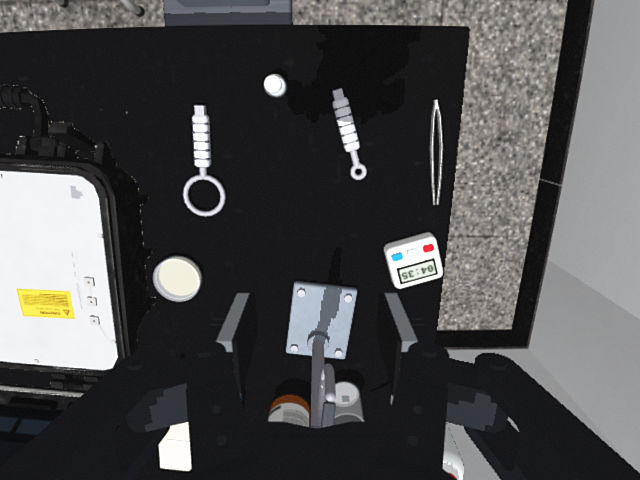

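The wrist view shows the ring key (ring at 204,196; grip at 202,137), the eye key at (347,125) and the stand base with corners near (298,282), (357,288), (347,358) and (287,354). The hook is at (320,345).

Run:
```python
from h import *
im,d,P=load('wrist1')
cv2.imwrite('pics/w1c.png',cv2.resize(im[270:430,260:380],(600,800))[:, :, ::-1][:600])
c=plane(P,[[298,282],[357,288],[347,358],[287,354]],10); print(np.round(c,0),c.mean(0))
m=((im.min(2)>100)).astype(np.uint8); m[:, :170]=0; m[:,240:]=0; m[225:]=0; m[:90]=0
n,l,st,cc=cv2.connectedComponentsWithStats(m)
k=1+np.argmax(st[1:,4]); print(st[k]); ys,xs=np.where(l==k)
X=plane(P,np.c_[xs,ys],7)[:,:2]; h=X[:,0]<X[:,0].min()+65
cs,_=cv2.findContours((l==k).astype(np.uint8),cv2.RETR_CCOMP,cv2.CHAIN_APPROX_NONE)
for q in sorted(cs,key=cv2.contourArea)[-2:]: 
  B=plane(P,q[:,0],7); print(cv2.minEnclosingCircle(B[:,:2].astype(np.float32)))
  if cv2.contourArea(q)<2000: C=np.array(cv2.minEnclosingCircle(B[:,:2].astype(np.float32))[0])
g=X[h]; mg=g.mean(0); a=np.arctan2(*(C-mg)[::-1]); print(X.min(0),X.max(0),'yaw',np.degrees(a),'org',C-65*np.array([np.cos(a),np.sin(a)]))
```

```text
[[603. 227.  10.]
 [611. 304.  10.]
 [720. 294.  10.]
 [713. 210.  10.]] [661.77156689 258.65968708  10.        ]
[ 183  105   42  112 1558]
((488.6162414550781, 113.76032257080078), 20.884092330932617)
((449.21844482421875, 116.40559387207031), 65.49847412109375)
[383.87244673  88.15243068] [514.56118833 139.01392305] yaw -2.2201896208833483 org [423.66503517 116.27841752]
```

View pics/w1c.png

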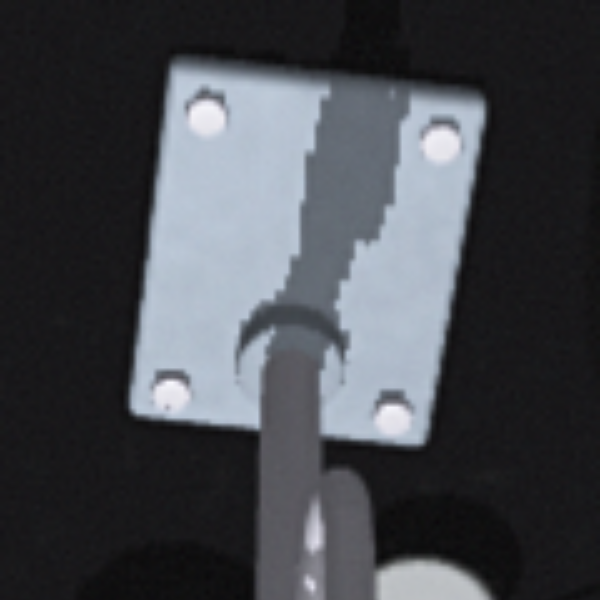

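Emit:
play_rows(targets=[[[0.05,-0.1,0.1,0,0,0.014,0.05],[0.102,-0.2,0.2,0,0,0.014,0.05],[0.102,-0.267,0.3,0,0,0.014,0.05],[0.102,-0.267,0.4,0,0,0.014,0.05],[0.102,-0.267,0.48,0,0,0.014,0.05],[0.102,-0.267,0.48,0,0,0.014,0.05]]], squeeze=80)

```text
time: 2.2
eef_pos: [419.3, 115.2, 66.9]
tcp_rot: [0.023, 1.0, -0.001, -0.005]
force: [0.0, 0.0, 0.9]
grip_width: 0.523
```

Run:
```python
from h import *
snap('wrist','wrist2')
```

```text
(no output)
```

View pics/wrist2.png

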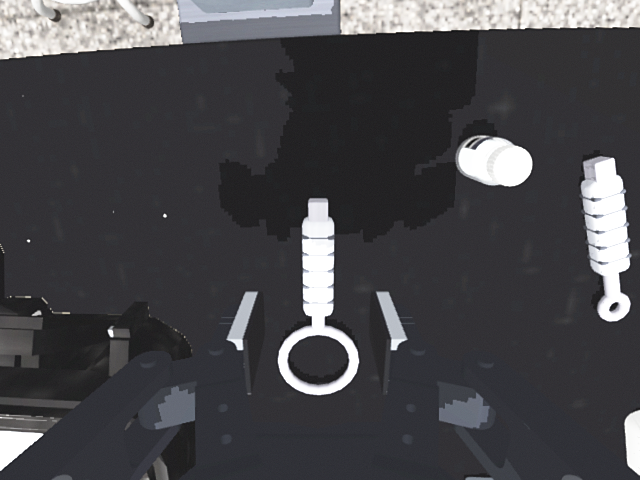

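The key is centred between the open pads, with its grip at (318,265) and the jaws at (245,320) and (390,320).

Run:
```python
from h import *
s=manip.read_state(); print(s['eef_pos'],s['tcp_rot'],s['force'])
im,d,P=load('wrist2')
print(plane(P,[[318,360]],7),plane(P,[[318,200]],7))
```

```text
[422.26174952 115.80903277  70.20624754] [ 2.27773315e-02  9.99738619e-01 -3.29389622e-04 -1.94389591e-03] [0.65924991 0.59690631 0.91368756]
[[487.72498066 113.43263212   7.        ]] [[384.04663804 118.21268758   7.        ]]
```

Emit:
play_rows(targets=[[[-0.002,0,0.05,0,0,0,0.05],[-0.002,0,0.1,0,0,0,0.05],[-0.002,0,0.12,0,0,0,0.05],[-0.002,0,0.132,0,0,0,0.05],[-0.002,0,0.132,0,0,0,0.0]]])

```text
time: 2.88
eef_pos: [425.9, 116.6, 6.4]
tcp_rot: [0.022, 1.0, 0.0, 0.001]
force: [1.3, -0.1, -1.3]
grip_width: 0.5
```

Emit:
play_rows(targets=[[[0,0,0.003,0,0,0,0.0],[0,0,0.003,0,0,0,-1],[0,0,0.003,0,0,0,-1],[0,0,0.003,0,0,0,-1],[0,0,0.003,0,0,0,-1],[0,0,0.003,0,0,0,-1]]])

```text
time: 3.62
eef_pos: [425.6, 116.5, 4.6]
tcp_rot: [0.022, 1.0, 0.0, 0.001]
force: [-0.8, -0.1, 6.3]
grip_width: 0.18
```

Emit:
play_rows(targets=[[[0,0,0,0,0,0,-1],[0,0,-0.03,0,0,0,-1],[0,0,-0.1,0,0,0,-1],[0,0,-0.2,0,0,0,-1],[0,0,-0.3,0,0,0,-1],[0,0,-0.4,0,0,0,-1],[0,0,-0.46,0,0,0,-1],[0,0,-0.48,0,0,0,-1],[0,0,-0.48,0,0,0,-1]]])

```text
time: 4.75
eef_pos: [425.0, 116.5, 243.7]
tcp_rot: [0.022, 1.0, 0.0, 0.0]
force: [0.5, 1.2, -1.2]
grip_width: 0.178
```

Run:
```python
from h import *
snap('wrist','wrist3'); snap('side','side3');s=manip.read_state(); print(s['eef_pos'],s['tcp_rot'],s['force'],s['ft_torque'],s['grip_width'])
```

```text
[424.18248758 116.33393501 242.01177552] [ 2.19727393e-02  9.99757346e-01 -2.21993940e-04 -1.54863652e-03] [-0.23055974 -0.07267157 -0.81561327] [0.03725039 0.00098621 0.00378478] 0.18128408337278018
```

View pics/wrist3.png

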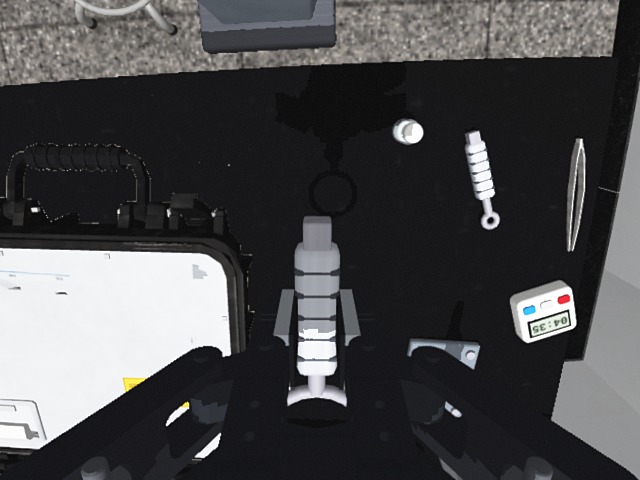

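View pics/side3.png

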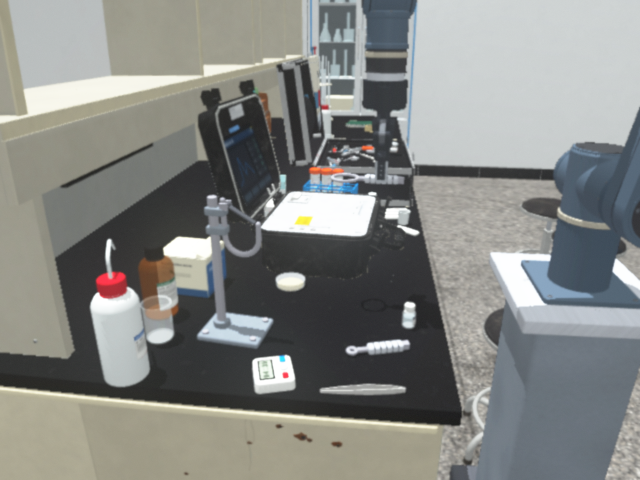

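The key hangs level in the jaws, with its grip at (318,290) in the wrist view and its ring at (350,177) in the side view. The eye key is untouched. Next I carry it over the nose.

Emit:
play_rows(targets=[[[-0.05,0.05,-0.01,0,0,0.025,-1],[-0.09,0.12,-0.01,0,0,0.025,-1],[-0.13,0.18,-0.01,0,0,0.025,-1],[-0.17,0.24,-0.01,0,0,0.025,-1],[-0.21,0.29,-0.01,0,0,0.025,-1],[-0.237,0.323,-0.01,0,0,0.025,-1],[-0.237,0.323,-0.01,0,0,0.025,-1],[-0.237,0.323,-0.01,0,0,0.025,-1]]])

```text
time: 5.85
eef_pos: [549.5, 271.9, 247.4]
tcp_rot: [0.061, 0.998, -0.001, -0.001]
force: [1.0, 0.1, -0.8]
grip_width: 0.182
```

Run:
```python
from h import *
snap('side','side4'); im,d,P=snap('wrist','wrist4'); snap('scene','scene4');s=manip.read_state(); print(s['eef_pos'],s['tcp_rot'],s['force'],s['grip_width'])
im,d,P=load('side4'); cv2.imwrite('pics/s4c.png',cv2.resize(im[130:280,160:360],(800,600),interpolation=cv2.INTER_CUBIC)[:,:,::-1])
im,d,P=load('scene4'); cv2.imwrite('pics/c4c.png',cv2.resize(im[100:300,260:460],(600,600),interpolation=cv2.INTER_CUBIC)[:,:,::-1])
```

```text
[549.92411203 271.87936494 248.87361505] [ 6.15173521e-02  9.98105982e-01 -1.52290545e-04 -2.03759256e-04] [-0.09089806  0.00814369 -1.17337107] 0.18235828228514223
```

View pics/s4c.png

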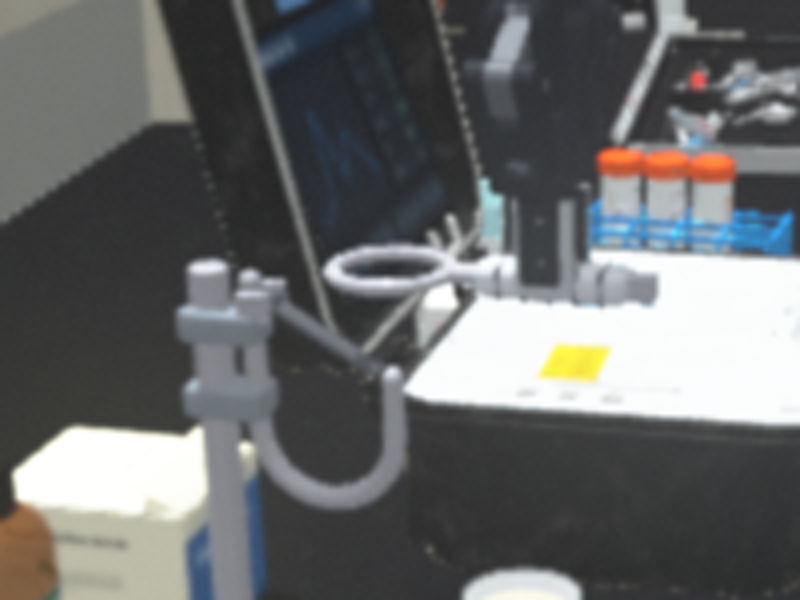

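View pics/c4c.png

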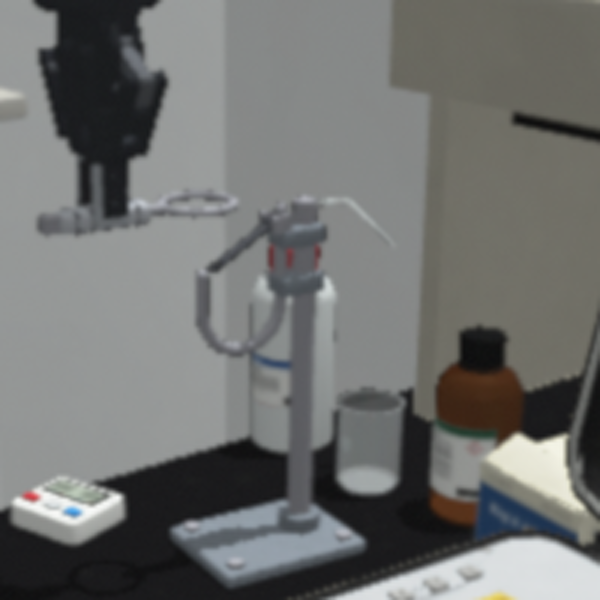

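View pics/wrist4.png

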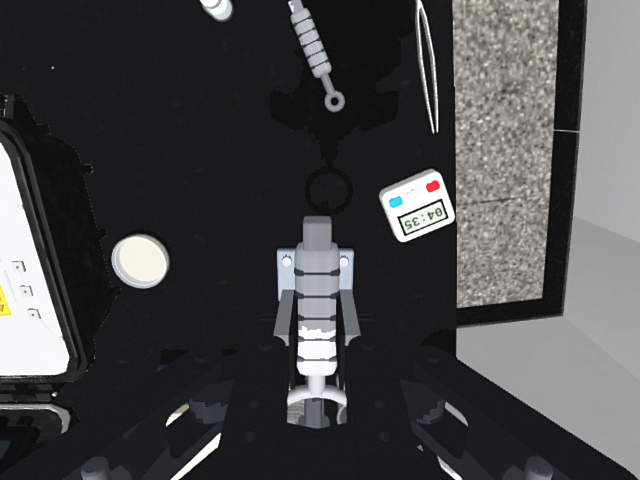

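```bash
cat >> h.py <<'E'
def tri(A,B):
    (o1,r1),(o2,r2)=A,B; r1=r1[0];r2=r2[0]
    t=np.linalg.lstsq(np.c_[r1,-r2],o2-o1,rcond=None)[0]; p,q=o1+t[0]*r1,o2+t[1]*r2
    return (p+q)/2,np.linalg.norm(p-q)
E
python3 - <<'E'
from h import *
_,_,S=load('side4');_,_,C=load('scene4')
f=lambda n,a,b:print(n,*tri(rays(S,[[160+a[0]/4,130+a[1]/4]]),rays(C,[[260+b[0]/3,100+b[1]/3]])))
f('nose',(393,369),(204,271)); f('ring',(388,269),(199,203)); f('tail end',(657,287),(38,224))
for n,P in(('S',S),('C',C)): print(n,proj(P,[[549.9+63,271.9-7.7,251.4],[613.3,265,208]]))
_,d,P=load('wrist4')
E
```

```text
nose [615.2829223  259.04037131 207.7728916 ] 0.9200164938042602
ring [614.64668602 263.15352398 250.61639036] 1.688070675338938
tail end [508.8078214  279.02221071 251.77190975] 0.8782348453211292
S [[257.64366603 196.53143508]
 [258.46246177 223.21894835]]
C [[325.01177234 167.68358052]
 [325.1719532  189.88508467]]
```

The ring is over the nose (side crop: ring centre (388,269), nose (393,370); scene crop: (199,203) against (204,272)). It sits about 3–4 mm too far toward +y. I correct by 3 mm and lower it.

Emit:
play_rows(targets=[[[0,-0.006,0.03,0,0,0,-1],[0,-0.006,0.06,0,0,0,-1],[0,-0.006,0.08,0,0,0,-1],[0,-0.006,0.1,0,0,0,-1],[0,-0.006,0.115,0,0,0,-1],[0,-0.006,0.125,0,0,0,-1],[0,-0.006,0.125,0,0,0,-1]]])

```text
time: 6.88
eef_pos: [549.3, 269.6, 185.4]
tcp_rot: [0.061, 0.998, -0.0, -0.001]
force: [-1.6, -0.6, -1.6]
grip_width: 0.177
```

Run:
```python
from h import *
snap('side','side5');snap('scene','scene5');s=manip.read_state(); print(s['eef_pos'],s['tcp_rot'],s['force'],s['grip_width'])
im,d,P=load('side5'); a=cv2.resize(im[160:260,190:290],(400,400),interpolation=cv2.INTER_CUBIC)
im,d,P=load('scene5'); b=cv2.resize(im[130:230,280:380],(400,400),interpolation=cv2.INTER_CUBIC)
cv2.imwrite('pics/c5.png',np.hstack([a,b])[:,:,::-1])
```

```text
[549.41991702 269.58121541 185.8147005 ] [ 6.11655864e-02  9.98127176e-01 -1.82933430e-04 -9.36690758e-04] [-0.67738395  1.19758034 -1.15531794] 0.18083576079748914
```

View pics/c5.png

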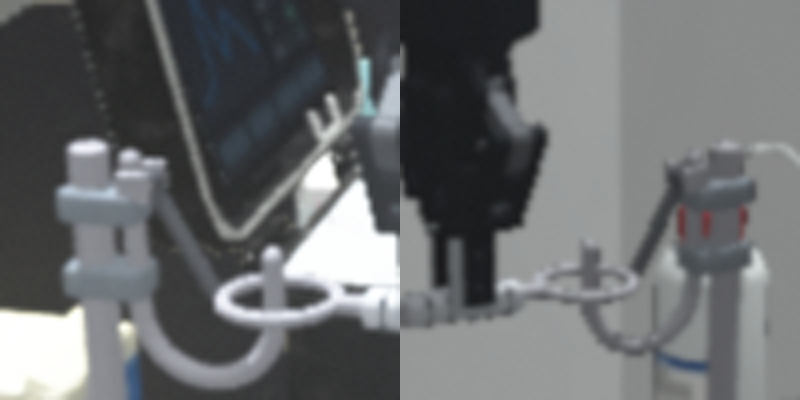

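The ring surrounds the nose (left crop, nose (272,255); right crop, nose (590,250)) and its far bar is pressing the gate down. I continue lowering.

Emit:
play_rows(targets=[[[0,0,0.012,0,0,0,-1],[0,0,0.024,0,0,0,-1],[0,0,0.034,0,0,0,-1],[0,0,0.042,0,0,0,-1],[0,0,0.048,0,0,0,-1],[0,0,0.048,0,0,0,-1],[0,0,0.048,0,0,0,-1]]])

```text
time: 7.85
eef_pos: [550.2, 269.6, 162.5]
tcp_rot: [0.061, 0.998, 0.0, 0.0]
force: [-0.1, 0.1, 0.4]
grip_width: 0.181
```

Run:
```python
from h import *
snap('side','side6');snap('scene','scene6');s=manip.read_state(); print(s['eef_pos'],s['tcp_rot'],s['force'],s['grip_width'])
im,d,P=load('side6'); a=cv2.resize(im[160:260,190:290],(400,400),interpolation=cv2.INTER_CUBIC)
im,d,P=load('scene6'); b=cv2.resize(im[130:230,280:380],(400,400),interpolation=cv2.INTER_CUBIC)
cv2.imwrite('pics/c6.png',np.hstack([a,b])[:,:,::-1])
```

```text
[550.28805888 269.66295716 162.6235826 ] [6.12428803e-02 9.98122853e-01 1.26238830e-04 2.51030393e-04] [ 0.07509304  0.12783693 -1.11727386] 0.17992864239854384
```

View pics/c6.png

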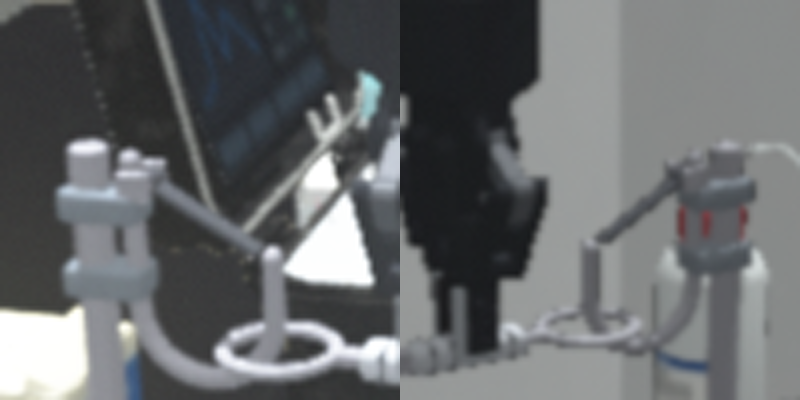

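The gate has snapped shut above the ring: it spans (155,180) to (265,252) in the left crop, with the ring around the nose below it. Now I let go.

Emit:
play_rows(targets=[[[0,0,0,0,0,0,0.0],[0,0,0,0,0,0,0.1],[0,0,0,0,0,0,0.1],[0,0,-0.02,0,0,0,0.1],[0,0,-0.08,0,0,0,0.1],[0.04,0,-0.15,0,0,0,0.1],[0.1,0,-0.2,0,0,0,0.1],[0.16,0,-0.2,0,0,0,0.1],[0.2,0,-0.2,0,0,0,0.1],[0.2,0,-0.2,0,0,0,0.1]]])

```text
time: 9.2
eef_pos: [450.3, 282.2, 264.0]
tcp_rot: [0.061, 0.998, 0.001, 0.001]
force: [-0.1, -0.3, -0.1]
grip_width: 0.547
```

Run:
```python
from h import *
snap('side','side7');snap('scene','scene7');s=manip.read_state(); print(s['time'],s['eef_pos'],s['force'],s['grip_width'])
im,d,P=load('side7'); a=cv2.resize(im[180:380,190:290],(400,600),interpolation=cv2.INTER_CUBIC)
im,d,P=load('scene7'); b=cv2.resize(im[130:280,280:380],(400,600),interpolation=cv2.INTER_CUBIC)
cv2.imwrite('pics/c7.png',np.hstack([a,b])[:,:,::-1])
```

```text
9.3 [451.45995233 281.89575649 262.92088881] [ 0.4049469  -0.48964898 -0.17098878] 0.5473262015035949
```

View pics/c7.png

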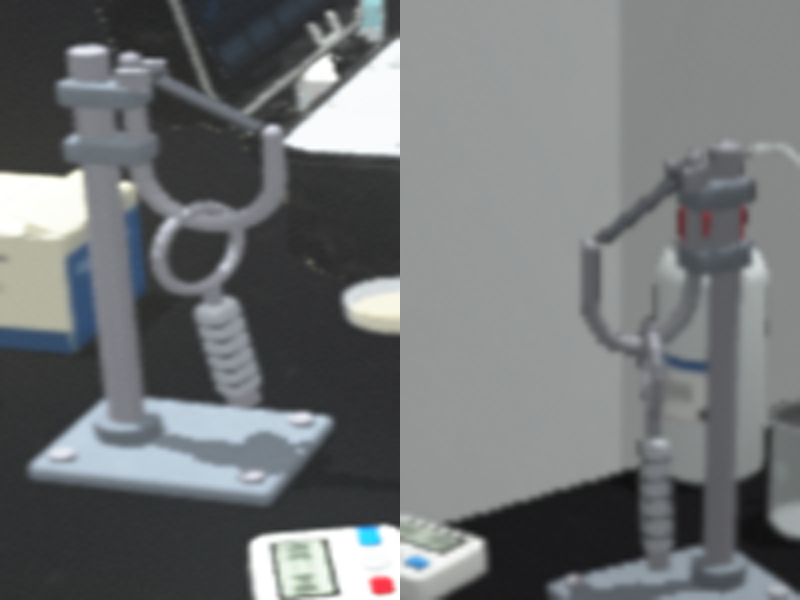

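View pics/side7.png

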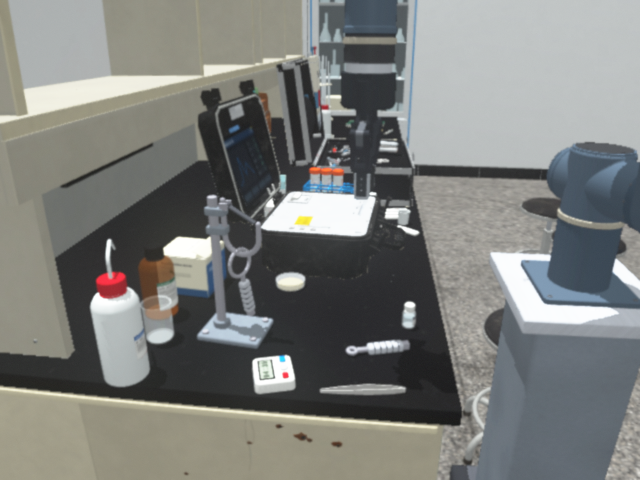

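The key hangs from the saddle by its ring, at (240,262) in the side view, still swinging, with the gate shut. The arm is clear and the eye key is still at (378,348). I wait for it to settle.

Emit:
play_rows(targets=[[[0,0,0,0,0,0,0.1],[0,0,0,0,0,0,0.1],[0,0,0,0,0,0,0.1],[0,0,0,0,0,0,0.1],[0,0,0,0,0,0,0.1],[0,0,0,0,0,0,0.1],[0,0,0,0,0,0,0.1],[0,0,0,0,0,0,0.1],[0,0,0,0,0,0,0.1],[0,0,0,0,0,0,0.1]]])

```text
time: 10.55
eef_pos: [450.9, 281.8, 262.3]
tcp_rot: [0.061, 0.998, 0.0, 0.0]
force: [0.2, 0.9, 0.1]
grip_width: 0.549
```

Emit:
play_rows(targets=[[[0,0,0,0,0,0,0.1],[0,0,0,0,0,0,0.1],[0,0,0,0,0,0,0.1],[0,0,0,0,0,0,0.1],[0,0,0,0,0,0,0.1],[0,0,0,0,0,0,0.1],[0,0,0,0,0,0,0.1],[0,0,0,0,0,0,0.1],[0,0,0,0,0,0,0.1],[0,0,0,0,0,0,0.1]]])

```text
time: 11.8
eef_pos: [450.9, 281.8, 262.3]
tcp_rot: [0.061, 0.998, 0.0, 0.0]
force: [-0.1, -0.7, -0.2]
grip_width: 0.551
```

Run:
```python
from h import *
snap('side','side8');snap('scene','scene8')
im,d,P=load('side8'); a=cv2.resize(im[180:380,190:290],(400,600),interpolation=cv2.INTER_CUBIC)
im,d,P=load('scene8'); b=cv2.resize(im[130:280,280:380],(400,600),interpolation=cv2.INTER_CUBIC)
cv2.imwrite('pics/c8.png',np.hstack([a,b])[:,:,::-1])
```

```text
(no output)
```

View pics/c8.png

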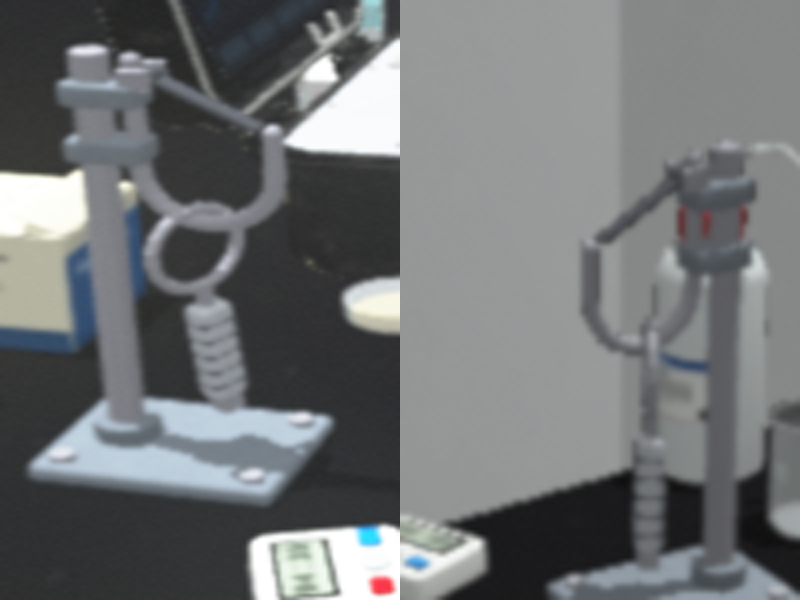

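The key hangs almost still from the saddle (left crop: ring top (205,205), grip (215,350)), and the gate is shut.

```bash
python3 -c "
from plant import manip
print(manip.hand_in())"
```

```text
the job is handed in; nothing more can be done
None
```

The ring key now hangs from the snap hook, and the job was handed in at about 12 s; `hand_in()` gives no verdict.

I gripped the key across its ribbed metal grip and lowered the ring over the nose with a 3 mm sideways correction. The far bar pressed the gate inward and passed it, and the gate snapped shut above it. I let go with the ring at about 165 mm, then moved the gripper up and away.

**Last checks:** the final side and scene views showed the gate shut, the ring on the saddle between nose and spine, and the key hanging almost still. The force reading with the gripper clear was under 1 N. In the side view taken just after release, the eye key was where it had been at the start.

**Disagreement:** the two methods for locating the nose differed by about 6 mm sideways (265 mm from the stand's base, 259 mm from two camera views). I split the difference, and the ring's 15 mm play covered it. I judged the gate's opening only from pictures, as its angle is not in the robot's readings.

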